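# Give the bead grinder a shot from its hand oiler

### The job

Give the grinder's spindle a shot from its hand oiler: swing the steel guard arm well clear of the black plunger, then press the plunger smoothly down until it is firmly on the stop inside its barrel, without ramming it, and keep it there for a good second. Let the plunger come back up and swing the guard fully shut over it again. Do not press the start button, and leave the other things on the bench where they are.

Things in the scene. Friction and masses are not known exactly. Their poses are not given: they have to be found in the camera images.
- grinder: Green bench grinder on a steel base plate 200 (x) by 360 (y) by 12 mm, fixed, placed anew each time. Origin on the bench under the plate (x -100..100, y -170..190 mm); z up. The motor, top at 165 mm, lies along y on the +y half; the hand oiler stands on the -y half, its axis at x 0, y -100 mm.
- pump_barrel: The oiler's upright aluminium barrel, 50 mm diameter, 103 mm high; origin at the centre of its foot, 12 mm above the bench, axes as the grinder's. The plunger's stop is inside it, unseen, set anywhere from 12 to 38 mm of stroke; there the force rises steeply; a push over 50 N would damage it.
- plunger: The oiler's sprung plunger: black mushroom head 44 mm across, 14 mm thick, on a rod into the barrel; pressed straight down. Origin at the centre of the head's flat top, 170 mm above the bench when up (158 mm above the barrel's foot). Its spring takes about 5 N to start and 0.15 N more per mm (about 10.5 N at 38 mm), and lifts it again when let go.
- guard (a joint): Angle (rad) of the flat steel guard arm about the post 70 mm from the plunger on the grinder's +x side. 0 = shut: arm along the grinder's -x, its 66 mm disc over the plunger. Grows as it swings to the grinder's -y, away from the motor, to a stop at 1.6; clear of the plunger beyond 1.2. Stiff (2 N at the tab), stays where left. Underside 195, top 201 mm above the bench.
- guard_tab (a point): Centre of the top of the guard's tab: an upright black round peg, 22 mm diameter and 45 mm tall, on the end of the guard arm, 120 mm from the hinge axis. Its top is 246 mm above the bench. Can be pushed from either side or gripped.
- guard_hinge (a point): Point on the guard's vertical hinge axis, at the arm's underside (195 mm above the bench).
- start_button (a joint): Travel (m, 0 to 0.006) of the grinder's start push button, grey, 26 mm diameter, on the base plate in front of the motor (grinder x -75, y +100 mm, top about 34 mm above the bench). Not to be pressed.
- bracelet_a: A bystander, to be left alone: ring of 16 mm wooden beads, 88 mm across; origin centre of its underside. On the bench beside the oiler.
- bracelet_b: A bystander, to be left alone: a second such bead ring, lying on the first; origin centre of its underside.
- sanding_block: A bystander, to be left alone: cork block 75 x 55 x 35 mm beside the oiler; origin centre of its underside.
- wax_jar: A bystander, to be left alone: jar 64 mm across, 65 mm high; origin centre of its underside.
- basket: A bystander, to be left alone: open red plastic basket 220 x 170 x 65 mm; origin centre of its underside.
- blank_a: A bystander, to be left alone: dark wood blank 120 x 35 x 35 mm; origin centre of its underside.
- brush: A bystander, to be left alone: bench brush lying on the bench, under 250 mm long; origin at its underside.

How it is judged (in metres and radians):
On the way, in this order (a step that is already met when the one before it is completed fails the run):
1. the guard arm is swung well clear of the plunger (guard angle over 1.2 rad) (value of joint guard above 1.2 rad), for 0.2 s.
2. the plunger is pressed onto the stop inside the barrel with more than 2.5 N and kept there 0.7 s (contact force between pump_barrel and plunger above 2.5 N), for 0.7 s.
At the end, for the whole second after the job is handed in: The guard is shut over the plunger again (angle under 0.1 rad) and the plunger has come back up (head top within 3 mm of its raised height, over 155 mm above the barrel's foot) (value of joint guard below 0.1 rad and z of plunger in the frame of pump_barrel above 0.155 m); the robot touches nothing.
It fails at once if the plunger is rammed (pushed by the robot with more than 50 N) (contact force between any of the fingers, the arm and plunger above 50 N).
It fails at once if the start button is pressed (over 3 mm) (value of joint start_button above 0.003 m).
It fails at once if a bystander is moved by more than 30 mm (distance of any of bracelet_a, bracelet_b, sanding_block, wax_jar, basket, blank_a, brush from where it was at the start of the episode above 0.03 m).
It also fails if it takes over 64 s, if anything falls off the work surface, if the arm or the gripper's body presses on something with over 40 N, if the wrist force passes 120 N, or if a joint passes its speed limit or range.

### The arm

A 6-joint arm with a two-finger parallel gripper is mounted at the origin on the work surface. World frame = base frame: x ahead of the robot, y to its left, z up, the work surface at z = 0. Lengths are in mm, angles in rad, forces in N, time in s.
With the tool pointing down it reaches from about 350 to 975 mm from the base axis. Payload 7.1 kg.
Tool frame: the origin (TCP) lies at the very end of the fingers, on their centre line; the grasp point (between the pads) lies 19 mm behind it (ctrl.grasp_offset is the distance from the TCP to the grasp point, in mm); z points along the fingers, y is the line along which they close (so a half turn about z gives the same grasp; the last joint's range is limited). The gripper opens to 88 mm and grips with 3 to 60 N. Pads are 20 mm wide; open, the fingers measure 115 mm over their backs; the gripper's body (75 mm by 178 mm) begins 61 mm behind the grasp point.
Start: joints at [1.244, 0.423, 1.63, -0, 1.089, -0.019], TCP at [189.32, 595.62, 222.675] pointing down, gripper open.
Joint ranges: [-3, 3], [-0.9, 2.11], [0.09, 2.58], [-1.31, 4.45], [0.11, 2.69], [-2.54, 2.54]. Speed limits (rad/s): [2.39, 2.39, 3.01, 3.14, 3.14, 3.14].

### API

Orientations are given as a rotation vector (axis times angle).
In Python, from workcell import ctrl, viewer, ticket, models gives the robot as it stands.
- The arm moves only by the tool play_rows, never from a script. Its arguments are lists of equal length, an entry for each row: "dp": the shift along the world's x, y, z in mm, a list of three; "yaw": the turn about the world's z in degrees. In form: {"dp": [[tx, ty, tz], ...], "yaw": [yaw, ...]}. A call has 1 to 8 rows; each row shifts and turns the commanded pose from where the row before left it; what a row does not reach is not made up. A row lasts 1/12 s, in which the tool goes at most 41.7 mm and 7.16 degrees, less where a joint would pass 70% of its speed; a pose out of reach is approached as far as the arm can. A call is refused whole if a number of a shift passes 41.7 or a number of a turn 7.16, either way. A call with a gripper value outside its range is refused whole. "gripper" is the closure, from 0 (fully open) to 1 (shut), set as the call begins (left out, the last holds). The fingers move at their own pace and stop on an object; the grip force is fixed at half the most. Time passes only in rows, so rows that do not move let the fingers close. It gives the time, the measured TCP pose, the force, the opening and the grip force at its end, in the units of the state.
- ctrl.get_obs(): the state, without advancing time (a new reading comes with each control period).
- viewer.get_image(name): name is "scene" or "top" or "wrist"; returns a dict with "pixels" (480x640x3 uint8, red, green, blue), "range_z" (480x640 float32, mm along the optical axis (not along the pixel's ray), 0 where there is no reading), "fx", "fy", "cx", "cy" (pixels), "dist_coeffs" ([k1, k2, p1, p2, k3] as OpenCV has them; the pictures are not rectified), "T" (4x4, takes a point from camera to world coordinates); the wrist camera has in their place "hand_eye" (4x4, takes a point from camera to tool coordinates, whose origin is the TCP and whose axes are the flange's). Camera axes: x right, y up, looking along -z (the intrinsics and any distortion apply to the point x, -y, -z); pixel columns grow to the right and rows downward; lengths in mm; the calibration is good to about 2 mm. A picture is of the moment at which its call begins: read the wrist's pose just before it.
- ticket.close_job(): hands the job in; it is judged then, once.
Trained networks look in a picture, given as the dict that the camera call returned (one of the last four; its "shot" number tells which), for a name from the list of things; names that differ only in an ending like _2 or _b are one class to them, and where a whole thing is asked for, a point or a joint stands for the part that bears it (a point fixed in the world has none). Each returns a list of dicts, best first, with "conf" (0 to 1); they miss things now and then, are a little off and sometimes report something else, mostly with a low value. They report only what shows in the picture. A call takes as long as a camera call.
- models.look_for(picture, name): "bbox" ([centre column, centre row, width, height] in pixels, round what is visible of it).
- models.landmark_of(picture, name): "location" ([column, row] in pixels: a listed point, or the origin of a listed thing).
The state is a dict: "t": time; "qpos": joint angles; "qvel": joint speeds; "joint_torque": joint torques, N m; "ee_pos": TCP position; "orientation": TCP orientation; "ft_force": force on the tool from outside, world axes, zero at the start; "moment": the same for the moment, N m; "width": finger opening in mm; "grasp_force": force on a finger pad.
Only numpy, scipy, OpenCV 4.12 (cv2) and the standard library are available. Lean on these libraries where they do the work, as an engineer would, in place of code of your own. Each camera call takes 0.05 s, during which the arm holds its last target. There are 200 camera calls.

## Working session

There is one attempt and no reset: what is moved stays moved. The work goes in short steps, Python scripts to look and compute and a tool call to move; the robot and the scene stay as the last step left them, time stands still between calls to the robot, and variables do not carry over. Pictures are saved under pics/ and viewed, at most 10 in all, crops included, and the job is handed in when it is done.

Besides the shell and the picture viewer there is one more tool, called after "Request:" as name([rows], argument=value, ...), one row to a line, values as JSON. play_rows: Moves the arm, as the interface text tells. Its arguments: {"type":"object","properties":{"dp":{"type":"array"},"yaw":{"type":"array"},"gripper":{"type":"number"}},"required":["dp","yaw"]}

```bash
mkdir -p pics; cat > h.py <<'E'
import numpy as np, cv2
from scipy.spatial.transform import Rotation as R
from workcell import ctrl, viewer, ticket, models
def shot(name):
    o=ctrl.get_obs(); p=viewer.get_image(name)
    if name=="wrist":
        T=np.eye(4);T[:3,:3]=R.from_rotvec(o["orientation"]).as_matrix();T[:3,3]=o["ee_pos"];p["TT"]=T@np.array(p["hand_eye"])
    else: p["TT"]=np.array(p["T"])
    return p
def ray(p,uv):
    K=np.array([[p["fx"],0,p["cx"]],[0,p["fy"],p["cy"]],[0,0,1]])
    n=cv2.undistortPoints(np.array([[uv]],float),K,np.array(p["dist_coeffs"],float)).ravel()
    d=np.array([n[0],-n[1],-1.]); return p["TT"][:3,3],p["TT"][:3,:3]@d
def at_z(p,uv,z):
    o,d=ray(p,uv); return o+d*(z-o[2])/d[2]
def at_depth(p,uv):
    o,d=ray(p,uv); u,v=np.round(uv).astype(int); return o+d*p["range_z"][v,u]
E
python3 - <<'E'
from h import *
Z=dict(guard_tab=246,guard_hinge=195,plunger=170,start_button=34,grinder=0,pump_barrel=12,sanding_block=0,wax_jar=0,bracelet_a=0)
for n in ["scene","top"]:
    p=shot(n); cv2.imwrite(f"pics/{n}1.png",p["pixels"][:,:,::-1])
    for k,z in Z.items():
        for r in models.landmark_of(p,k)[:2]:
            print(n,k,round(r["conf"],2),np.round(r["location"]),at_z(p,r["location"],z).round(),at_depth(p,r["location"]).round())
print(ctrl.get_obs())
E
```

```text
scene guard_tab 0.85 [302. 217.] [566. -20. 246.] [565. -20. 246.]
scene guard_hinge 0.77 [317. 257.] [668.  -3. 195.] [680.  -6. 204.]
scene plunger 0.55 [313. 250.] [606.  -1. 170.] [643.  -8. 198.]Traceback (most recent call last):
  File "<stdin>", line 6, in <module>
ValueError: it knows: basket, blank, bracelet, brush, grinder, guard_hinge, guard_tab, plunger, pump_barrel, sanding_block, wax_jar
```

View pics/scene1.png

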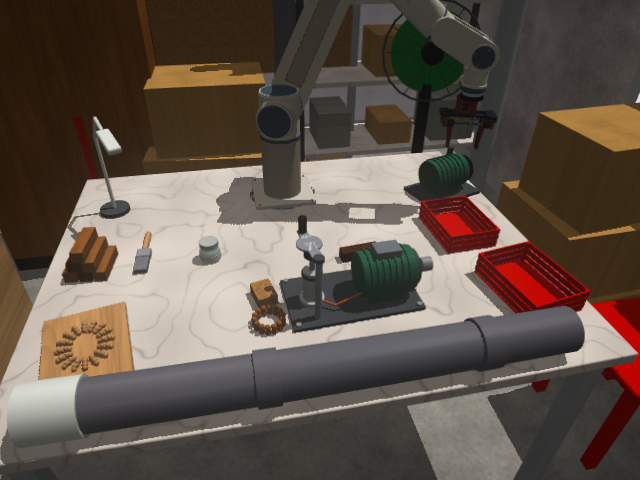

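The scene shows the grinder mid-bench (oiler at about px 312,270; tab top at 302,217; motor to its right in the image, which is +y), with the sanding block and bracelets beside the oiler at about 265,305.

```bash
python3 - <<'E'
from h import *
Z=dict(guard_tab=246,guard_hinge=195,plunger=170,grinder=0,pump_barrel=12,sanding_block=0,wax_jar=0,bracelet_a=0)
for n in ["top","wrist"]:
    p=shot(n); cv2.imwrite(f"pics/{n}1.png",p["pixels"][:,:,::-1])
    for k,z in Z.items():
        for r in models.landmark_of(p,k)[:2]:
            print(n,k,round(r["conf"],2),np.round(r["location"]),at_z(p,r["location"],z).round(),at_depth(p,r["location"]).round())
o=ctrl.get_obs(); print(o["t"],o["ee_pos"],o["orientation"],R.from_rotvec(o["orientation"]).as_matrix().round(2))
E
```

```text
top guard_tab 0.58 [349. 227.] [558. -21. 246.] [558. -21. 247.]
top guard_hinge 0.66 [344. 182.] [684. -11. 195.] [680. -11. 208.]
top plunger 0.3 [438. 319.] [ 353. -238.  170.] [ 363. -260.   60.]
top grinder 0.59 [303. 230.] [609.  94.   0.] [607.  94.  10.]
top pump_barrel 0.81 [343. 225.] [623. -16.  12.] [573.  -8. 205.]
top sanding_block 0.57 [387. 245.] [ 569. -138.    0.] [ 560. -134.   39.]
top wax_jar 0.89 [441. 319.] [ 369. -278.    0.] [ 363. -265.   65.]
top bracelet_a 0.81 [384. 209.] [ 672. -130.    0.] [ 672. -130.   -1.]
top bracelet_a 0.4 [384. 210.] [ 669. -132.    0.] [ 670. -132.   -2.]
1.1 [189.34382204 595.63335339 222.68060726] [4.81615916e-01 3.10444291e+00 5.10206187e-05] [[-0.95  0.3   0.  ]
 [ 0.3   0.95  0.  ]
 [-0.    0.   -1.  ]]
```

View pics/top1.png

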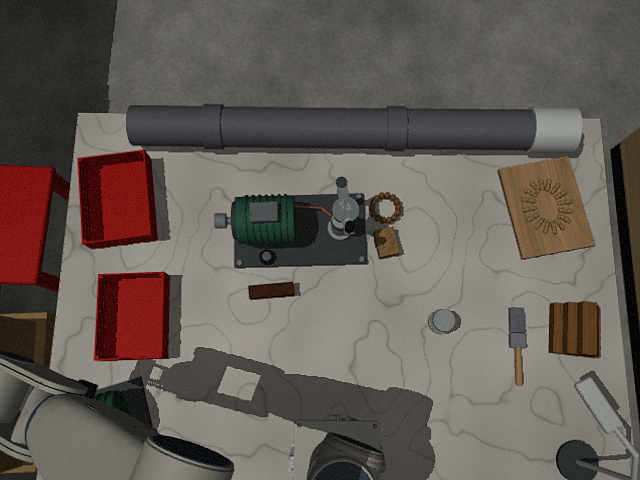

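The top view shows the guard shut. The tab is at px ~(349,227), the hinge at ~(343,182), and the sanding block and bracelets are just on the -y side, well below guard height. I'll move near it and look with the wrist camera.

Request:
play_rows([
  [22,-33,7],
  [22,-33,7],
  [22,-33,7],
  [22,-33,7],
  [22,-33,7],
  [22,-33,7],
  [22,-33,7],
  [22,-33,7],
], yaw=[0,0,0,0,0,0,0,0], gripper=1)

```text
t: 1.77
ee_pos: [366.0, 330.0, 279.2]
orientation: [0.481, 3.104, 0.001]
ft_force: [0.5, 0.8, -0.7]
width: 37.9
grasp_force: 0.0
```

Request:
play_rows([
  [22,-33,7],
  [22,-33,7],
  [22,-33,7],
  [22,-33,7],
  [22,-33,7],
  [22,-33,7],
  [22,-33,7],
  [0,0,0],
], yaw=[0,0,0,0,0,0,0,0])

```text
t: 2.43
ee_pos: [523.1, 95.9, 329.3]
orientation: [0.488, 3.099, -0.001]
ft_force: [0.0, 0.1, 0.3]
width: 0.5
grasp_force: 0.0
```

```bash
python3 - <<'E'
from h import *
Z=dict(guard_tab=246,guard_hinge=195,plunger=170,pump_barrel=12)
for n in ["wrist","top"]:
    p=shot(n); cv2.imwrite(f"pics/{n}2.png",p["pixels"][:,:,::-1])
    for k,z in Z.items():
        for r in models.landmark_of(p,k)[:1]:
            print(n,k,round(r["conf"],2),np.round(r["location"]),at_z(p,r["location"],z).round(),at_depth(p,r["location"]).round())
o=ctrl.get_obs(); print(o["t"],o["ee_pos"],o["orientation"],o["width"],o["ft_force"])
E
```

```text
wrist guard_tab 0.74 [200. 334.] [563. -20. 246.] [563. -21. 245.]
wrist pump_barrel 0.85 [276. 275.] [612.  -4.  12.] [593.  11.  68.]
top guard_tab 0.72 [350. 228.] [555. -24. 246.] [554. -24. 253.]
top guard_hinge 0.59 [343. 183.] [683.  -9. 195.] [679.  -8. 206.]
top pump_barrel 0.63 [342. 226.] [618. -13.  12.] [592.  -9. 116.]
2.9333 [518.86761817 101.54977205 327.61153351] [-4.79027219e-01 -3.10467149e+00  3.83645521e-05] 0.7652512753762348 [ 0.14905357 -0.53069902 -0.29045986]
```

View pics/wrist2.png

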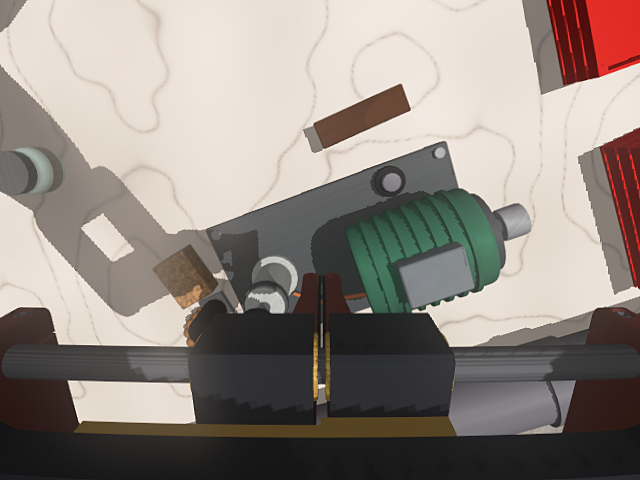

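The wrist view shows the tab beside the sanding block (about px 200,334) and the start button at 390,180, well away. The tab measures (563,-20) and the hinge ~(681,-9). I'll descend on the tab's +y side.

Request:
play_rows([
  [16,-22,-10],
  [15,-22,-20],
  [15,-22,-20],
  [0,0,-25],
  [0,0,-20],
  [0,0,-13],
  [0,0,0],
  [0,0,0],
], yaw=[0,0,0,0,0,0,0,0])

```text
t: 3.6
ee_pos: [564.9, 35.0, 219.3]
orientation: [-0.48, -3.103, 0.0]
ft_force: [0.3, 0.0, -0.1]
width: 0.0
grasp_force: 0.0
```

Request:
play_rows([
  [0,-10,0],
  [0,-8,0],
  [0,-6,0],
  [0,-6,0],
  [0,-6,0],
  [0,-6,0],
  [0,0,0],
  [0,0,0],
], yaw=[0,0,0,0,0,0,0,0])

```text
t: 4.27
ee_pos: [565.1, -7.9, 219.7]
orientation: [-0.483, -3.104, 0.0]
ft_force: [0.9, 0.0, -0.2]
width: 0.6
grasp_force: 0.0
```

```bash
cat > look.py <<'E'
from h import *
import sys
for n in ["scene","top","wrist"]:
    p=shot(n); cv2.imwrite(f"pics/{n}{sys.argv[1]}.png",p["pixels"][:,:,::-1])
    for k,z in dict(guard_tab=246,guard_hinge=195,plunger=170).items():
        for r in models.landmark_of(p,k)[:1]:
            print(n,k,round(r["conf"],2),np.round(r["location"]),at_z(p,r["location"],z).round(),at_depth(p,r["location"]).round())
o=ctrl.get_obs(); print(o["t"],o["ee_pos"].round(1) if hasattr(o["ee_pos"],"round") else o["ee_pos"],o["ft_force"])
E
python3 look.py 3
python3 -c "
import cv2;a=cv2.imread('pics/scene3.png')[180:330,230:390];b=cv2.imread('pics/top3.png')[150:300,260:420]
cv2.imwrite('pics/c3.png',cv2.resize(cv2.hconcat([a,b]),None,fx=2.5,fy=2.5,interpolation=2))"
```

```text
scene guard_tab 0.81 [298. 217.] [565. -32. 246.] [566. -32. 247.]
scene guard_hinge 0.77 [319. 260.] [681.  -2. 195.] [691.  -4. 204.]
scene plunger 0.56 [312. 253.] [620.  -7. 170.] [656. -15. 198.]
4.8667 [565.3  -7.3 219.7] [ 0.0053696  -0.14846259  0.3338056 ]
```

View pics/c3.png

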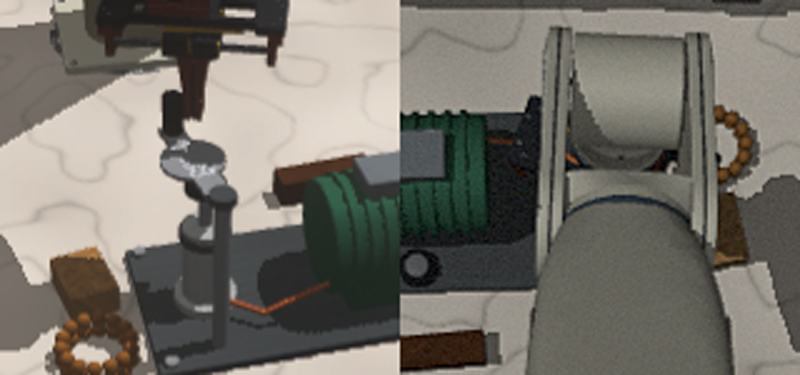

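The crop shows the finger against the peg, which has moved to about (565,-32). I'll now follow the arc around the hinge.

Request:
play_rows([
  [0,-13,0],
  [0,-12,0],
  [3,-11,0],
  [4,-12,0],
  [6,-10,0],
  [6,-11,0],
  [7,-9,0],
  [8,-9,0],
], yaw=[0,0,0,0,0,0,0,0])

```text
t: 5.53
ee_pos: [599.5, -95.5, 219.3]
orientation: [-0.482, -3.103, 0.0]
ft_force: [-0.8, 2.4, -0.5]
width: 0.5
grasp_force: 1.0
```

Request:
play_rows([
  [9,-7,0],
  [9,-7,0],
  [11,-6,0],
  [10,-5,0],
  [9,-3,0],
  [8,-2,0],
  [0,0,0],
  [0,0,0],
], yaw=[0,0,0,0,0,0,0,0])

```text
t: 6.2
ee_pos: [656.0, -124.8, 219.6]
orientation: [0.481, 3.104, -0.001]
ft_force: [0.4, 1.0, -0.2]
width: 0.5
grasp_force: 0.0
```

```bash
python3 look.py 4
```

```text
scene guard_tab 0.88 [265. 251.] [ 690. -127.  246.] [ 689. -127.  246.]
scene guard_hinge 0.55 [317. 262.] [687.  -8. 195.] [694.  -9. 200.]
scene plunger 0.57 [210. 254.] [ 577. -256.  170.] [ 389. -271.   32.]
top guard_hinge 0.81 [342. 182.] [686.  -5. 195.] [681.  -5. 209.]
top plunger 0.48 [342. 214.] [609.  -8. 170.] [609.  -8. 171.]
wrist guard_hinge 0.73 [539. 257.] [682.  -1. 195.] [676.  -8. 207.]
wrist plunger 0.82 [488. 139.] [612.  -6. 170.] [612.  -6. 169.]
6.8 [ 655.3 -124.4  219.8] [-0.39133134 -0.27392802  0.43027671]
```

The guard is now near its open stop, with the tab at (690,-127), or about 1.5 rad. The plunger top measures (611,-7,170), which matches 70 mm from the hinge. I'll back off and hover over the plunger.

Request:
play_rows([
  [-12,2,0],
  [-12,15,0],
  [-10,25,0],
  [-10,30,0],
  [0,30,0],
  [0,15,0],
  [0,0,0],
  [0,0,-15],
], yaw=[0,0,0,0,0,0,0,0])

```text
t: 7.47
ee_pos: [613.6, -6.9, 207.3]
orientation: [0.477, 3.099, 0.0]
ft_force: [0.2, -0.4, 0.5]
width: 0.4
grasp_force: 0.0
```

Request:
play_rows([
  [0,0,-10],
  [0,0,-10],
  [0,0,-6],
  [0,0,-3],
  [0,0,-2],
  [0,0,-2],
  [0,0,-2],
  [0,0,0],
], yaw=[0,0,0,0,0,0,0,0])

```text
t: 8.13
ee_pos: [611.6, -7.6, 170.1]
orientation: [0.482, 3.104, -0.0]
ft_force: [-1.3, -1.3, 4.7]
width: 0.7
grasp_force: 2.4
```

Request:
play_rows([
  [0,0,-1],
  [0,0,-2],
  [0,0,-2],
  [0,0,-2],
  [0,0,-2],
  [0,0,-1],
  [0,0,0],
  [0,0,0],
], yaw=[0,0,0,0,0,0,0,0])

```text
t: 8.8
ee_pos: [611.7, -7.6, 160.7]
orientation: [0.481, 3.103, -0.0]
ft_force: [-2.7, -2.1, 5.9]
width: 0.6
grasp_force: 3.1
```

Request:
play_rows([
  [0,0,-0.5],
  [0,0,-0.5],
  [0,0,-0.5],
  [0,0,-0.5],
  [0,0,-0.5],
  [0,0,-0.5],
  [0,0,0],
  [0,0,0],
], yaw=[0,0,0,0,0,0,0,0])

```text
t: 9.47
ee_pos: [611.7, -7.6, 157.9]
orientation: [0.481, 3.103, -0.0]
ft_force: [-1.8, -1.7, 6.8]
width: 0.3
grasp_force: 3.3
```

Request:
play_rows([
  [0,0,-0.5],
  [0,0,-0.5],
  [0,0,-0.5],
  [0,0,-0.5],
  [0,0,-0.5],
  [0,0,-0.5],
  [0,0,0],
  [0,0,0],
], yaw=[0,0,0,0,0,0,0,0])

```text
t: 10.13
ee_pos: [611.7, -7.6, 154.9]
orientation: [0.481, 3.103, -0.0]
ft_force: [-3.1, -1.0, 7.3]
width: 0.5
grasp_force: 3.6
```

Request:
play_rows([
  [0,0,-0.5],
  [0,0,-0.5],
  [0,0,-0.5],
  [0,0,-0.5],
  [0,0,-0.5],
  [0,0,-0.5],
  [0,0,0],
  [0,0,0],
], yaw=[0,0,0,0,0,0,0,0])

```text
t: 10.8
ee_pos: [611.7, -7.6, 152.0]
orientation: [0.481, 3.103, -0.0]
ft_force: [-2.9, -2.1, 8.5]
width: 0.2
grasp_force: 3.8
```

Request:
play_rows([
  [0,0,-0.5],
  [0,0,-0.5],
  [0,0,-0.5],
  [0,0,-0.5],
  [0,0,-0.5],
  [0,0,-0.5],
  [0,0,0],
  [0,0,0],
], yaw=[0,0,0,0,0,0,0,0])

```text
t: 11.47
ee_pos: [611.7, -7.6, 149.0]
orientation: [0.481, 3.103, -0.0]
ft_force: [-2.4, -1.3, 7.4]
width: 0.8
grasp_force: 4.0
```

Request:
play_rows([
  [0,0,-0.5],
  [0,0,-0.5],
  [0,0,-0.5],
  [0,0,-0.5],
  [0,0,-0.5],
  [0,0,-0.5],
  [0,0,0],
  [0,0,0],
], yaw=[0,0,0,0,0,0,0,0])

```text
t: 12.13
ee_pos: [611.7, -7.6, 146.1]
orientation: [0.481, 3.103, -0.0]
ft_force: [-3.6, -1.7, 7.9]
width: 0.3
grasp_force: 4.2
```

Request:
play_rows([
  [0,0,-0.5],
  [0,0,-0.5],
  [0,0,-0.5],
  [0,0,-0.5],
  [0,0,-0.5],
  [0,0,-0.5],
  [0,0,0],
  [0,0,0],
], yaw=[0,0,0,0,0,0,0,0])

```text
t: 12.8
ee_pos: [611.8, -7.6, 145.6]
orientation: [0.481, 3.103, -0.0]
ft_force: [-10.5, -1.5, 28.1]
width: 0.7
grasp_force: 14.2
```

On the stop: 28 N at about 24.5 mm of stroke, with about 20 N of that on the stop itself. I'll hold here.

Request:
play_rows([
  [0,0,0],
  [0,0,0],
  [0,0,0],
  [0,0,0],
  [0,0,0],
  [0,0,0],
  [0,0,0],
  [0,0,0],
], yaw=[0,0,0,0,0,0,0,0])

```text
t: 13.47
ee_pos: [611.8, -7.6, 145.7]
orientation: [0.481, 3.103, -0.0]
ft_force: [-10.6, -1.2, 28.5]
width: 0.7
grasp_force: 14.2
```

Request:
play_rows([
  [0,0,0],
  [0,0,0],
  [0,0,0],
  [0,0,0],
  [0,0,0],
  [0,0,0],
  [0,0,0],
  [0,0,0],
], yaw=[0,0,0,0,0,0,0,0])

```text
t: 14.13
ee_pos: [611.8, -7.6, 145.6]
orientation: [0.481, 3.103, -0.0]
ft_force: [-11.4, -1.6, 28.3]
width: 0.4
grasp_force: 14.2
```

Request:
play_rows([
  [0,0,3],
  [0,0,5],
  [0,0,6],
  [0,0,6],
  [0,0,6],
  [0,0,10],
  [0,0,30],
  [0,0,30],
], yaw=[0,0,0,0,0,0,0,0])

```text
t: 14.8
ee_pos: [610.3, -7.2, 237.6]
orientation: [-0.481, -3.101, 0.0]
ft_force: [0.4, -0.2, 0.1]
width: 0.4
grasp_force: 0.0
```

Request:
play_rows([
  [0,0,30],
  [0,0,20],
  [0,0,0],
  [0,0,0],
  [0,0,0],
  [0,0,0],
  [0,0,0],
  [0,0,0],
], yaw=[0,0,0,0,0,0,0,0])

```text
t: 15.47
ee_pos: [610.8, -7.3, 286.4]
orientation: [-0.481, -3.102, 0.0]
ft_force: [0.4, -1.0, 0.2]
width: 0.7
grasp_force: 0.0
```

```bash
python3 look.py 5
```

```text
scene guard_tab 0.77 [265. 249.] [ 683. -126.  246.] [ 682. -126.  245.]
scene guard_hinge 0.65 [319. 258.] [672.   1. 195.] [688.  -3. 208.]
scene plunger 0.61 [315. 253.] [619.   2. 170.] [616.   2. 168.]
top guard_tab 0.52 [391. 178.] [ 680. -121.  246.] [ 679. -121.  249.]
wrist guard_hinge 0.65 [353. 320.] [681.  -2. 195.] [581.  10. 377.]
wrist plunger 0.73 [322. 235.] [611.  -7. 170.] [611.  -7. 170.]
16.0667 [611.4  -7.4 287.7] [ 0.01628526 -0.53839151  0.19062492]
```

The plunger is back up (top at 170 mm). Now I'll go to the tab's far side and push the guard shut.

Request:
play_rows([
  [27,-29,0],
  [27,-30,0],
  [27,-30,0],
  [28,-29,0],
  [0,0,-20],
  [0,0,-25],
  [0,0,-23],
  [0,0,0],
], yaw=[0,0,0,0,0,0,0,0])

```text
t: 16.73
ee_pos: [717.4, -125.2, 213.9]
orientation: [-0.481, -3.096, -0.0]
ft_force: [-0.6, -0.6, -0.4]
width: 0.7
grasp_force: 0.0
```

Request:
play_rows([
  [-12,0,0],
  [-12,0,0],
  [-12,0,0],
  [-12,1,0],
  [-11,1,0],
  [-12,3,0],
  [-11,3,0],
  [-11,5,0],
], yaw=[0,0,0,0,0,0,0,0])

```text
t: 17.4
ee_pos: [628.6, -112.2, 221.7]
orientation: [0.481, 3.1, 0.001]
ft_force: [4.0, 1.1, 0.3]
width: 0.6
grasp_force: 1.7
```

Request:
play_rows([
  [-10,6,0],
  [-9,7,0],
  [-9,7,0],
  [-8,9,0],
  [-7,9,0],
  [-5,8,0],
  [-4,8,0],
  [0,0,0],
], yaw=[0,0,0,0,0,0,0,0])

```text
t: 18.07
ee_pos: [573.9, -56.8, 219.4]
orientation: [-0.48, -3.103, -0.0]
ft_force: [0.3, -0.2, 0.2]
width: 0.4
grasp_force: 0.0
```

```bash
python3 look.py 6
```

```text
scene guard_tab 0.64 [296. 217.] [564. -36. 246.] [562. -36. 245.]
scene guard_hinge 0.84 [320. 263.] [691.  -2. 195.] [696.  -3. 199.]
scene plunger 0.63 [316. 254.] [623.   2. 170.] [662.  -6. 200.]
top guard_hinge 0.62 [342. 215.] [601.  -6. 195.] [481.  10. 637.]
top plunger 0.75 [341. 224.] [583.  -4. 170.] [463.  12. 639.]
wrist guard_tab 0.95 [374. 281.] [565. -32. 246.] [565. -32. 246.]
wrist guard_hinge 0.8 [457. 396.] [682.   0. 195.] [670.  -2. 207.]
wrist plunger 0.18 [462. 196.] [560.  37. 170.] [602.  92.  11.]
18.6667 [575.3 -58.5 219.6] [ 0.40686798  0.14177543 -0.2771083 ]
```

Request:
play_rows([
  [-1,3,0],
  [-1,3,0],
  [-1,3,0],
  [-1,3,0],
  [0,0,0],
  [0,0,0],
], yaw=[0,0,0,0,0,0])

```text
t: 19.17
ee_pos: [571.1, -45.9, 219.7]
orientation: [-0.481, -3.104, -0.0]
ft_force: [-0.6, -1.5, -0.7]
width: 0.3
grasp_force: 0.0
```

Request:
play_rows([
  [0,1,0],
  [0,1,0],
  [0,0,0],
  [0,0,0],
], yaw=[0,0,0,0])

```text
t: 19.5
ee_pos: [571.1, -44.4, 219.6]
orientation: [-0.481, -3.104, 0.0]
ft_force: [-1.6, -1.7, 0.8]
width: 0.3
grasp_force: 0.9
```

Request:
play_rows([
  [0,1,0],
  [0,1,0],
  [0,0,0],
  [0,0,0],
], yaw=[0,0,0,0])

```text
t: 19.83
ee_pos: [571.2, -42.3, 219.5]
orientation: [-0.481, -3.104, -0.0]
ft_force: [-1.6, -2.7, 0.1]
width: 0.7
grasp_force: 1.1
```

Request:
play_rows([
  [0,1,0],
  [0,1,0],
  [0,0,0],
  [0,0,0],
], yaw=[0,0,0,0])

```text
t: 20.17
ee_pos: [571.4, -40.2, 219.7]
orientation: [0.481, 3.104, 0.0]
ft_force: [-1.5, -1.4, 0.2]
width: 0.6
grasp_force: 0.8
```

Request:
play_rows([
  [0,1,0],
  [0,1,0],
  [0,0,0],
  [0,0,0],
], yaw=[0,0,0,0])

```text
t: 20.5
ee_pos: [571.4, -38.2, 219.7]
orientation: [0.481, 3.104, 0.0]
ft_force: [-0.8, -1.6, -0.9]
width: 0.3
grasp_force: 0.7
```

```bash
python3 look.py 7
```

```text
scene guard_tab 0.81 [303. 212.] [546. -16. 246.] [152.  51.  -4.]
scene plunger 0.43 [314. 253.] [618.  -2. 170.] [659. -10. 202.]
wrist guard_tab 0.56 [368. 286.] [563. -15. 246.] [563. -15. 246.]
wrist guard_hinge 0.69 [485.  22.] [470.  78. 195.] [442. 159.  34.]
21.1 [571.4 -38.3 219.7] [ 0.35322835 -0.11977053 -0.41103446]
```

Request:
play_rows([
  [0,1,0],
  [0,1,0],
  [0,1,0],
  [0,0,0],
], yaw=[0,0,0,0])

```text
t: 21.43
ee_pos: [571.1, -35.3, 219.6]
orientation: [-0.481, -3.104, 0.0]
ft_force: [-1.5, -2.7, 0.2]
width: 0.8
grasp_force: 1.0
```

Request:
play_rows([
  [0,1,0],
  [0,1,0],
  [0,0,0],
  [0,0,0],
], yaw=[0,0,0,0])

```text
t: 21.77
ee_pos: [571.4, -33.2, 219.6]
orientation: [0.481, 3.104, 0.0]
ft_force: [-1.9, -1.0, 0.4]
width: 0.3
grasp_force: 0.7
```

Request:
play_rows([
  [0,1,0],
  [0,1,0],
  [0,0,0],
  [0,0,0],
], yaw=[0,0,0,0])

```text
t: 22.1
ee_pos: [571.4, -31.2, 219.7]
orientation: [0.482, 3.104, 0.0]
ft_force: [-0.6, -2.5, -0.4]
width: 0.8
grasp_force: 0.7
```

Request:
play_rows([
  [0,1,0],
  [0,1,0],
  [0,0,0],
  [0,0,0],
], yaw=[0,0,0,0])

```text
t: 22.43
ee_pos: [571.3, -30.2, 219.7]
orientation: [0.481, 3.104, -0.002]
ft_force: [-1.9, -7.1, -0.3]
width: 0.4
grasp_force: 2.9
```

The force jumped to 7 N, so the guard is on its shut stop. I'll back off, lift clear and check.

Request:
play_rows([
  [0,-3,0],
  [0,-12,0],
  [0,-12,0],
  [0,0,25],
  [0,0,35],
  [-20,0,35],
  [-30,0,0],
  [-30,0,0],
], yaw=[0,0,0,0,0,0,0,0])

```text
t: 23.1
ee_pos: [492.2, -57.4, 317.0]
orientation: [0.482, 3.099, 0.001]
ft_force: [-0.5, 0.4, -0.3]
width: 0.6
grasp_force: 0.0
```

Request:
play_rows([
  [-30,0,0],
  [-30,0,0],
  [-30,0,0],
  [0,0,0],
  [0,0,0],
  [0,0,0],
], yaw=[0,0,0,0,0,0])

```text
t: 23.6
ee_pos: [402.4, -56.9, 315.3]
orientation: [0.482, 3.102, 0.0]
ft_force: [0.4, 0.4, 0.6]
width: 0.5
grasp_force: 0.0
```

```bash
python3 look.py 8; python3 -c "
import cv2;a=cv2.imread('pics/scene8.png')[180:330,230:390];b=cv2.imread('pics/top8.png')[150:300,260:420]
cv2.imwrite('pics/c8.png',cv2.resize(cv2.hconcat([a,b]),None,fx=2.5,fy=2.5,interpolation=2))"
```

```text
scene guard_tab 0.56 [306. 214.] [557.  -9. 246.] [175.  60.   1.]
scene guard_hinge 0.7 [320. 262.] [687.  -0. 195.] [698.  -2. 204.]
scene plunger 0.51 [312. 250.] [606.  -3. 170.] [648. -11. 201.]
top guard_tab 0.97 [344. 226.] [560.  -9. 246.] [559.  -9. 247.]
top guard_hinge 0.79 [339. 186.] [675.   1. 195.] [671.   1. 205.]
wrist guard_tab 0.81 [437. 416.] [565.  -8. 246.] [391. -27. 417.]
24.2 [401.3 -56.3 314.6] [ 0.58933844 -0.70866751  0.25504086]
```

View pics/c8.png

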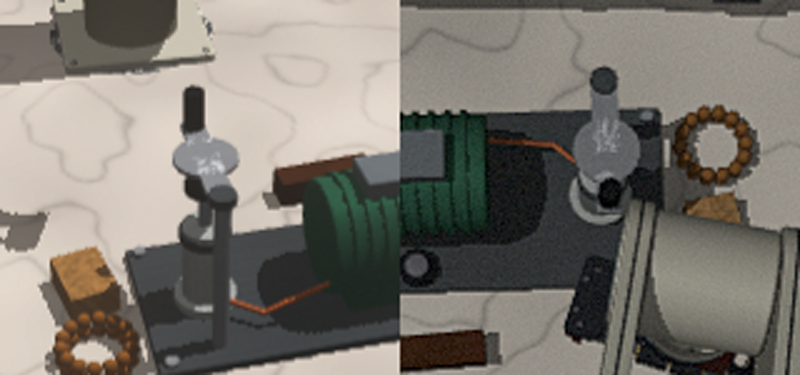

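The crops show the guard shut over the plunger, with the tab at (560,-9) in line with the hinge and barrel. The bystanders are in place and the robot is clear.

```bash
python3 -c "
from workcell import ticket
print(ticket.close_job())"
```

```text
the job is handed in; nothing more can be done
None
```

I handed the job in at about 24 s: the guard was swung clear, the plunger was held on its stop at about 28 N for over 1.3 s and came back up, and the guard is shut again; the start button and bystanders were not touched, and no verdict came back.

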